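Clamp a sensor housing and snap its cover on

TASK

Slide the jaw of the clamping fixture shut on the open sensor housing until the housing is pressed firmly against the fixed jaw, and leave it shut. Then pick up the loose cover by its rib, press it down onto the housing until it snaps past both catches and sits flush on the rim, and finish while still holding the rib and pressing the cover firmly down. Leave the tape, beaker, weight and vial where they stand.

Things in the scene. Friction and masses are not known exactly. Their poses are not given: they have to be found in the camera images.
- fixture: Clamping fixture bolted to the worktop: a flat grey metal bed 120 (x) x 210 (y) x 12 mm with a fixed steel jaw at its +y end and a sliding steel jaw. Origin: centre of the bed's underside, on the worktop. Its own +y is the direction in which the sliding jaw closes. The fixed jaw's clamping face lies at y = +75 mm in this frame.
- fixed_jaw: Fixed steel jaw of the fixture, a block 70 x 20 mm, 30 mm high on the bed (top 42 mm above the worktop). Origin: foot of its clamping face, in the middle (on the bed, 12 mm above the worktop); the block extends to its +y.
- sliding_jaw: Sliding steel jaw, block 70 (x) x 50 (y) mm, top 42 mm above the worktop. Origin: foot of its clamping face, mid-width, 12 mm above the worktop; the block extends 50 mm to its -y. Slides along the fixture's y only (60 mm travel; starts within the first 20 mm) and stays where left. Shut on the housing, this origin is at y = +11 mm in the fixture's frame.
- jaw_grip (a point): Point in the upright grip fin on the sliding jaw. Fin 44 (x) x 14 (y) x 34 mm high, its top 76 mm above the worktop. The point is 24 mm above the jaw's top and 35 mm behind (-y of) its clamping face. Pinch across the 14 mm. Sliding takes about 4 N, pushing the housing along 1 to 4 N more; shut firmly puts at least 3 N on the housing, so push with 12 to 20 N at the end.
- housing: White open-topped sensor housing, 96 (x) x 64 (y) x 34 mm, about 0.3 kg, standing loose on the bed between the jaws, which close on its 64 mm width. Origin: centre of its underside (12 mm above the worktop), z up. Clamped, its origin is at y = +43 mm in the fixture's frame.
- housing_rim (a point): Centre of the housing's rim, 34 mm above the housing's origin. The mouth is 76 (x) x 48 (y) mm with a 3 mm bevel round it. In each end wall (x = +-38 mm), 14 mm below the rim, sits a sprung round-nosed steel catch (5 mm radius, along y) that stands 5 mm into the cavity and gives way outward.
- cover: Grey clip cover, 0.06 kg, 64 mm high in all, standing on its two legs. Origin: centre at the legs' feet. Plate 96 (x) x 64 (y) x 4 mm, underside 26 mm above the origin. Legs at x = +-30 mm, 44 mm wide, each with a rounded ridge out to x = +-36 mm near its foot. Goes on with x along the housing's x, either way round, 2 mm play each way. Fully home, this origin is 8 mm above the housing's origin.
- cover_grip (a point): Point in the upright rib on the cover, to hold it by. Rib 44 (x) x 14 (y) x 34 mm high; the point is 24 mm above the plate's top, 54 mm above the cover's origin. Pinch across the 14 mm. Fingertips may press on the plate. Pressed on, the ridges meet the catches 14 mm above the seat; the force rises to about 10 N, drops suddenly, and the cover runs down free to the rim.
- tape_roll: Bystander: roll of tape lying flat, 68 mm across, 16 mm high; origin at the centre of its underside.
- beaker_50: Bystander: small clear beaker, 44 mm across, 56 mm high; origin at the centre of its underside.
- weight_100: Bystander: cylindrical knobbed calibration weight, 27 mm across, 36 mm high; origin at the centre of its underside.
- vial_1: Bystander: capped glass vial, 25 mm across, 57 mm high; origin at the centre of its underside.
There are look-alikes about, which are no part of the job. Of the things shaped like the fixture, the grey one is meant. There is more than one size of the housing; the one meant has the size given above.

How it is judged:
On the way, in this order (a step that is already met when the one before it is completed fails the run):
1. the housing is clamped: sliding jaw and fixed jaw both press on it with at least 3 N (contact force between each of sliding_jaw, fixed_jaw and housing above 3 N and y of sliding_jaw in the frame of fixture above 0.0095 m and y of housing in the frame of fixture above 0.0415 m), for 0.2 s.
2. the cover has snapped home on the clamped housing (z of cover in the frame of housing between 0.0064 and 0.0096 m and x of cover in the frame of housing between -0.004 and 0.004 m and y of cover in the frame of housing between -0.004 and 0.004 m and angle between the z axis of cover and the z axis of housing, either way round below 0.06 rad and angle between the x axis of cover and the x axis of housing, either way round below 0.12 rad and y of sliding_jaw in the frame of fixture above 0.0095 m and y of housing in the frame of fixture above 0.0415 m), for 0.2 s.
At the end, for the whole second after the job is handed in: Cover home on the housing (height within 1.6 mm, centred within 4 mm, level within 0.06 rad, in line within 0.12 rad); housing upright and still shut in the jaws (within 1.5 mm); fingers hold the cover (3 N or more) and press it onto the housing (4 N or more), at rest (all of step 2 and contact force between cover and housing above 4 N and contact force between the fingers and cover above 3 N and linear speed of cover below 0.02 m/s and angle between housing's own z axis and vertical below 0.05 rad); the arm keeps its last pose, push and grip.
It fails at once if the roll of tape is pushed more than 30 mm away or tipped over (distance of tape_roll from where it was at the start of the episode above 0.03 m or angle between tape_roll's own z axis and vertical above 0.5 rad).
It fails at once if the beaker is pushed more than 30 mm away or tipped over (distance of beaker_50 from where it was at the start of the episode above 0.03 m or angle between beaker_50's own z axis and vertical above 0.5 rad).
It fails at once if the knobbed calibration weight is pushed more than 30 mm away or tipped over (distance of weight_100 from where it was at the start of the episode above 0.03 m or angle between weight_100's own z axis and vertical above 0.5 rad).
It fails at once if the capped vial is pushed more than 30 mm away or tipped over (distance of vial_1 from where it was at the start of the episode above 0.03 m or angle between vial_1's own z axis and vertical above 0.5 rad).
It also fails if it takes over 58 s, if anything falls off the work surface, if the arm or the gripper's body presses on something with over 40 N, if the wrist force passes 120 N, or if a joint passes its speed limit or range.

ROBOT

A 6-joint arm with a two-finger parallel gripper is mounted at the origin on a cart in front of the work surface, level with it; the furniture and walls round the work are solid. World frame = base frame: x ahead of the robot, y to its left, z up, the work surface at z = 0. Lengths are in m, angles in rad, forces in N, time in s.
With the tool pointing down it reaches from about 0.3 to 1 m from the base axis. Payload 5.1 kg.
Tool frame: the origin (TCP) lies at the very end of the fingers, on their centre line; the grasp point (between the pads) lies 19 mm behind it (grip_depth is the distance from the TCP to the grasp point, in m); z points along the fingers, y is the direction in which the jaws open and shut (so a half turn about z gives the same grasp; the last joint's range is limited). The gripper opens to 95 mm and grips with 3 to 60 N. Pads are 20 mm wide; open, the fingers measure 119 mm over their backs; the gripper's body (75 mm by 180 mm) begins 59 mm behind the grasp point.
Start: joints at [-1.223, 0.124, 1.65, -0, 1.367, -0.083], TCP at [0.271, -0.591, 0.215] pointing down, gripper open.
Joint ranges: [-2.61, 2.61], [-1.02, 2.33], [0.03, 2.71], [-1.35, 4.49], [0.32, 2.68], [-2.91, 2.91]. Speed limits (rad/s): [2.57, 2.57, 3.14, 3.14, 3.14, 3.14].

INTERFACE

Orientations are given as a unit quaternion [w, x, y, z].
In Python, from bench import get_state, camera, get_calibration, close_job, trace, pinpoint, grip_depth gives the robot as it stands.
- The arm moves only by the tool carry_out, never from a script. Its argument "deltas" is a list of rows, each a list of 7 numbers: the closure, from 0 (fully open) to 1 (shut), then the shift along the tool's x, y, z in mm, then the turn, a rotation vector about the tool's x, y, z in degrees. A call has 1 to 10 rows; each row shifts and turns the commanded pose from where the row before left it, along the tool's axes as they then stand; what a row does not reach is not made up. A row lasts 1/12 s, in which the tool goes at most 41.7 mm and 7.16 degrees, less where a joint would pass 70% of its speed; a pose out of reach is approached as far as the arm can. A call is refused whole if a number of a shift passes 41.7 or a number of a turn 7.16, either way. A call with a gripper value outside its range is refused whole. The fingers move at their own pace and stop on an object; "grip_force" is the grip in N (left out, the last holds). Time passes only in rows, so rows that do not move let the fingers close. It gives the time, the measured TCP pose, the force and the opening at its end, in the units of the state.
- get_state(): the state, without advancing time (a new reading comes with each control period).
- camera(name): name is "side" or "top"; returns the picture (384x512x3 uint8, red, green, blue); there is no depth.
- get_calibration(name): a dict with "camera_matrix" (3x3 intrinsics, pixels), "xyz" and "orientation" of the camera in the world. Camera axes: x right, y up, looking along -z (the intrinsics and any distortion apply to the point x, -y, -z); pixel columns grow to the right and rows downward; lengths in m; the calibration is good to about 2 mm. A picture is of the moment at which its call begins. get_calibration takes no time and is no camera call.
- close_job(): hands the job in, once; it reports no verdict.
Trained networks look in the newest picture that a camera, given by its name, has taken for a name from the list of things; names that differ only in an ending like _2 or _b are one class to them, and where a whole thing is asked for, a point or a joint stands for the part that bears it (a point fixed in the world has none). Each returns a list of dicts, best first, with "score" (0 to 1); they miss things now and then, are a little off and sometimes report something else, mostly with a low value. They report only what shows in the picture. A call takes as long as a camera call. They do not tell look-alikes from the thing itself.
- trace(camera, name): "region" (384x512 bool, what is visible of it).
- pinpoint(camera, name): "position" ([x, y, z] in m, in world coordinates, good to about 4 mm: a listed point, or the origin of a listed thing).
The state is a dict: "time": time; "joint_positions": joint angles; "joint_velocities": joint speeds; "joint_torque": joint torques, N m; "ee_pos": TCP position; "ee_rot": TCP orientation; "force": force on the tool from outside, world axes, zero at the start; "torque": the same for the moment, N m; "grip_width": finger opening in m.
Only numpy, scipy, OpenCV 4.12 (cv2) and the standard library are available. Lean on these libraries where they do the work, as an engineer would, in place of code of your own. Each camera call takes 0.05 s, during which the arm holds its last target.

## Working session

There is one attempt and no reset: what is moved stays moved. The work goes in short steps, Python scripts to look and compute and a tool call to move; the robot and the scene stay as the last step left them, time stands still between calls to the robot, and variables do not carry over. Pictures are saved under pics/ and viewed, and the job is handed in when it is done.

Besides the shell and the picture viewer there is one more tool, called after "Call:" as a command line: name --pt "numbers of a row" for each row, then --argument value for the rest. carry_out: Moves the arm, as the interface text tells. Its arguments: {"type":"object","properties":{"deltas":{"type":"array"},"grip_force":{"type":"number"}},"required":["deltas"]}

```bash
mkdir -p pics; python3 - <<'E'
from bench import *
import cv2,numpy as np
for c in("side","top"):
    im=camera(c); cv2.imwrite(f"pics/{c}0.png",im[:,:,::-1])
    k=get_calibration(c); print(c,k)
    for n in("fixture","sliding_jaw","jaw_grip","fixed_jaw","housing","housing_rim","cover","cover_grip","tape_roll","beaker_50","weight_100","vial_1"):
        print(n,[(np.round(d["position"],3).tolist(),round(d["score"],2)) for d in pinpoint(c,n)[:4]])
s=get_state();print(s,grip_depth)
E
```

```text
side {'camera_matrix': array([[399.4655452 ,   0.        , 257.39384133],
       [  0.        , 399.4655452 , 189.90723842],
       [  0.        ,   0.        ,   1.        ]]), 'xyz': array([0.06055957, 0.98111337, 0.89029047]), 'orientation': array([-0.18833701, -0.09397253,  0.46055169,  0.86231692])}
fixture [([0.571, -0.071, -0.003], 0.55)]
sliding_jaw [([0.564, -0.09, 0.011], 0.6), ([0.565, -0.131, 0.068], 0.2)]
jaw_grip [([0.564, -0.128, 0.068], 0.79), ([0.479, -0.67, 0.065], 0.47)]
fixed_jaw [([0.568, 0.002, 0.012], 0.77), ([0.495, -0.526, 0.012], 0.64)]
housing [([0.568, -0.041, 0.012], 0.97), ([0.407, -0.082, 0.002], 0.67), ([0.506, -0.259, 0.003], 0.5), ([0.596, 0.402, 0.001], 0.49)]
housing_rim [([0.562, -0.04, 0.045], 0.83), ([0.506, -0.262, 0.027], 0.8), ([0.411, -0.084, 0.021], 0.66)]
cover [([0.518, 0.204, 0.002], 0.88)]
cover_grip [([0.516, 0.201, 0.054], 0.57)]
tape_roll [([0.56, -0.37, -0.002], 0.44)]
beaker_50 [([0.771, -0.055, -0.003], 0.69)]
weight_100 [([0.369, 0.309, -0.0], 0.47), ([0.566, -0.089, 0.013], 0.17)]
vial_1 [([0.569, -0.043, 0.013], 0.58), ([0.595,
[... 1134 characters left out ...]
59)]
{'time': 1.3, 'joint_positions': array([-1.22257687e+00,  1.23777912e-01,  1.65027770e+00, -2.31855940e-06,
        1.36748270e+00, -8.26003644e-02]), 'joint_velocities': array([ 0.00174617,  0.00120662, -0.00040546, -0.00036291, -0.0020741 ,
        0.00023263]), 'joint_torque': array([-9.92815148e-04, -4.17585933e+01, -3.60218024e+01,  7.74287176e-02,
        4.30497865e-02, -2.00932203e-05]), 'ee_pos': array([ 0.27142426, -0.59062117,  0.21468372]), 'ee_rot': array([2.70848008e-05, 9.76888808e-01, 2.13748114e-01, 2.47292383e-06]), 'force': array([ 0.73000354, -0.79451217,  0.64118251]), 'torque': array([-0.03182905,  0.00874431,  0.02423889]), 'grip_width': 0.0952028907995628} 0.0188
```

View pics/side0.png

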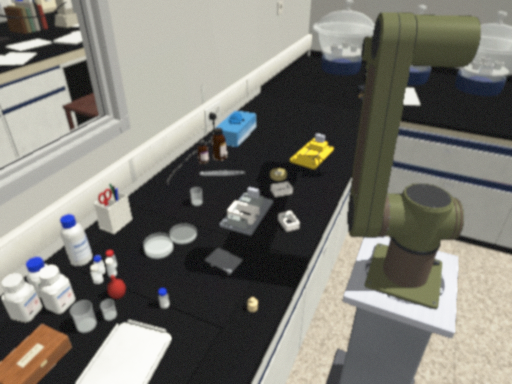

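View pics/top0.png

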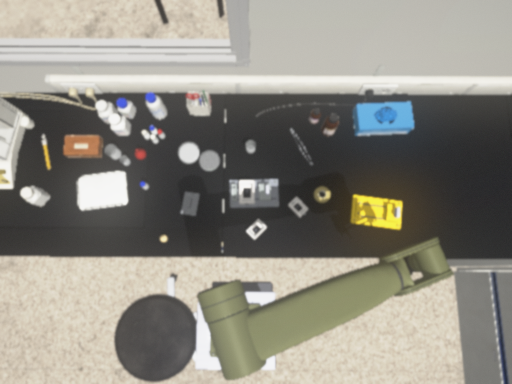

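```bash
python3 - <<'E'
import cv2,numpy as np
a=cv2.imread("pics/side0.png");b=cv2.imread("pics/top0.png")
np.save
cv2.imwrite("pics/crop0.png",np.vstack([cv2.resize(a[150:250,120:320],None,fx=3,fy=3,interpolation=2),cv2.resize(b[60:160,150:350],None,fx=3,fy=3,interpolation=2)])[:600])
E
```

```text
(no output)
```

View pics/crop0.png

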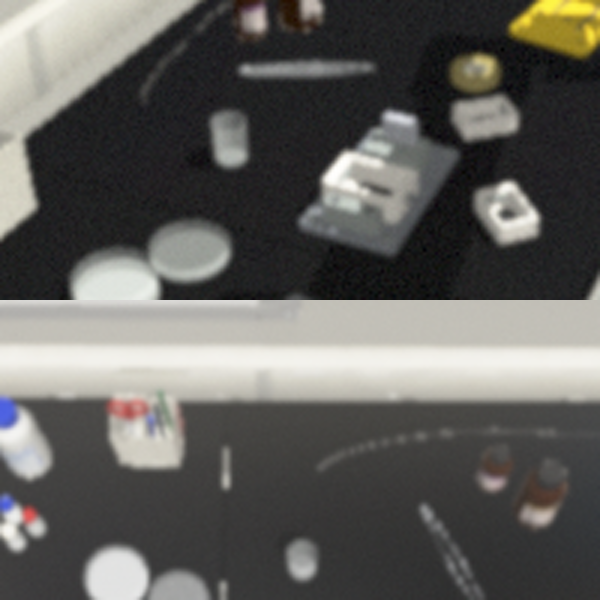

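The grey fixture is at side (247,212) and top (254,193). The yellow one at top (377,212) is the look-alike. The housing meant stands in the grey fixture; the small ones at top (298,207) and (256,229) are decoys. The cover is at side (223,261) and top (190,203). I'll measure the yaws next.

```bash
cat > h.py <<'E'
import numpy as np,cv2
from bench import *
from scipy.spatial.transform import Rotation as R
def q(o): return R.from_quat([o[1],o[2],o[3],o[0]])
def proj(c,P):
    k=get_calibration(c); p=q(k["orientation"]).inv().apply(np.atleast_2d(P)-k["xyz"])*[1,-1,-1]
    u=p@k["camera_matrix"].T; return u[:,:2]/u[:,2:]
def back(c,uv,z):
    k=get_calibration(c); uv=np.atleast_2d(uv).astype(float)
    d=np.c_[uv,np.ones(len(uv))]@np.linalg.inv(k["camera_matrix"]).T*[1,-1,-1]
    d=q(k["orientation"]).apply(d); t=(z-k["xyz"][2])/d[:,2]; return k["xyz"]+d*t[:,None]
E
python3 - <<'E'
from h import *
for c in("top","side"):
    im=camera(c)
    for n,z in(("fixture",.012),("cover",.03),("housing",.046),("sliding_jaw",.042),("fixed_jaw",.042)):
        for d in trace(c,n)[:3]:
            m=d["region"];v,u=np.nonzero(m)
            if len(u)<5: continue
            P=back(c,np.c_[u,v],z)[:,:2]
            r=cv2.minAreaRect((P*1000).astype(np.float32))
            print(c,n,round(d["score"],2),len(u),(u.mean().round(),v.mean().round()),np.round(r[0]),np.round(r[1]),round(r[2],1))
a=camera("top")[:,:,::-1];b=camera("side")[:,:,::-1]
x=cv2.resize(a[165:225,170:290],None,fx=5,fy=5,interpolation=2);y=cv2.resize(b[175:285,190:300],None,fx=5,fy=5,interpolation=2)
cv2.imwrite("pics/c1.png",x);cv2.imwrite("pics/c2.png",y)
E
```

```text
top fixture 0.8 958 (np.float64(257.0), np.float64(193.0)) [565. -72.] [119. 209.] 0.3
top fixture 0.61 1357 (np.float64(376.0), np.float64(211.0)) [ 485. -596.] [211. 121.] 82.7
top fixture 0.29 34 (np.float64(163.0), np.float64(238.0)) [368. 310.] [24. 23.] 46.6
top cover 0.82 306 (np.float64(190.0), np.float64(203.0)) [514. 200.] [61. 94.] 79.6
top cover 0.75 934 (np.float64(257.0), np.float64(193.0)) [561. -72.] [118. 206.] 0.3
top housing 0.71 385 (np.float64(247.0), np.float64(191.0)) [562. -41.] [108.  64.] 0.8
top housing 0.66 190 (np.float64(298.0), np.float64(206.0)) [ 501. -260.] [74. 46.] 44.4
top housing 0.47 195 (np.float64(256.0), np.float64(228.0)) [407. -84.] [44. 74.] 45.4
top sliding_jaw 0.59 252 (np.float64(392.0), np.float64(212.0)) [ 476. -653.] [59. 74.] 86.0
top sliding_jaw 0.51 206 (np.float64(264.0), np.float64(191.0)) [ 563. -117.] [74. 47.] 0.2
top fixed_jaw 0.57 96 (np.float64(358.0), np.float64(208.0)) [ 494. -511.] [25. 69.] 87.1
top fixed_jaw 0.51 45 (np.float64(234.0), np.float64(193.0)) [560.  15.] [61. 13.] 0.9
side fixture 0.78 944 (np.float64(248.
[... 252 characters left out ...]
(np.float64(223.0), np.float64(260.0)) [516. 205.] [66. 93.] 80.7
side cover 0.23 449 (np.float64(244.0), np.float64(211.0)) [566. -44.] [101. 118.] 86.4
side housing 0.92 448 (np.float64(244.0), np.float64(211.0)) [557. -24.] [101. 116.] 86.4
side housing 0.8 237 (np.float64(282.0), np.float64(188.0)) [ 490. -217.] [88. 81.] 49.4
side housing 0.75 275 (np.float64(288.0), np.float64(221.0)) [397. -43.] [60. 94.] 45.8
side sliding_jaw 0.59 228 (np.float64(318.0), np.float64(143.0)) [ 482. -656.] [ 78. 173.] 16.2
side sliding_jaw 0.49 285 (np.float64(253.0), np.float64(197.0)) [ 564. -130.] [ 82. 103.] 5.1
side fixed_jaw 0.52 214 (np.float64(237.0), np.float64(221.0)) [556.  30.] [81. 55.] 3.1
```

View pics/c1.png

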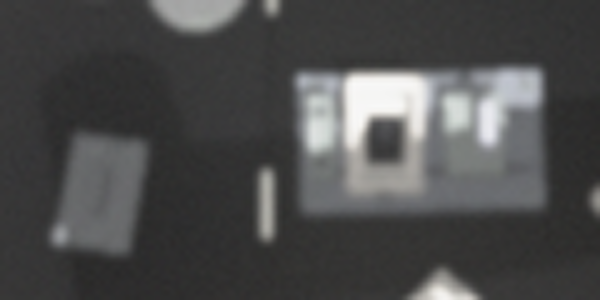

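View pics/c2.png

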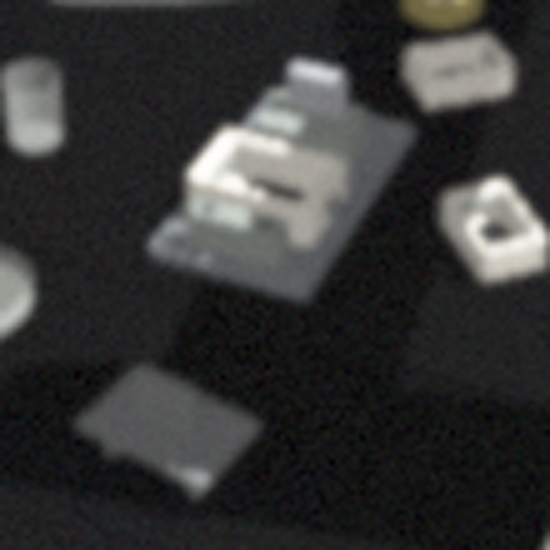

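Call:
carry_out --pt "0.5 0 0 0 0 0 6.2" --pt "0.5 0 0 0 0 0 6.2" --pt "0.5 0 0 0 0 0 6.2" --pt "0.5 0 0 0 0 0 6.1" --pt "0.55 10 -16 0 0 0 0" --pt "0.55 20 -30 0 0 0 0" --pt "0.55 20 -30 0 0 0 0" --pt "0.55 20 -30 0 0 0 0" --pt "0.55 20 -30 0 0 0 0" --pt "0.55 20 -30 0 0 0 0"

```text
time: 2.83
ee_pos: [0.3823, -0.4224, 0.2147]
ee_rot: [-0.0, 1.0, 0.001, 0.0]
force: [-0.2, -0.8, 0.3]
grip_width: 0.0431
```

Call:
carry_out --pt "0.55 20 -30 0 0 0 0" --pt "0.55 20 -30 0 0 0 0" --pt "0.55 20 -30 0 0 0 0" --pt "0.55 20 -30 0 0 0 0" --pt "0.55 20 -30 0 0 0 0" --pt "0.55 20 -30 0 0 0 0" --pt "0.55 20 -30 0 0 0 0" --pt "0.55 20 -30 0 0 0 0" --pt "0.55 14 -30 0 0 0 0" --pt "0.55 10 -30 0 0 0 0"

```text
time: 3.67
ee_pos: [0.5663, -0.1221, 0.2147]
ee_rot: [-0.0, 1.0, 0.001, 0.0]
force: [0.2, -0.7, 0.7]
grip_width: 0.0428
```

Call:
carry_out --pt "0.55 0 0 0 0 0 0" --pt "0.55 0 0 0 0 0 0" --pt "0.55 0 0 0 0 0 0"

```text
time: 3.92
ee_pos: [0.5652, -0.1244, 0.2146]
ee_rot: [0.0, 1.0, 0.001, -0.0]
force: [0.2, 0.1, -0.3]
grip_width: 0.0424
```

Call:
carry_out --pt "0.55 0 2 20 0 0 0" --pt "0.55 0 0 30 0 0 0" --pt "0.55 0 0 30 0 0 0" --pt "0.55 0 0 20 0 0 0" --pt "0.55 0 0 10 0 0 0" --pt "0.55 0 0 10 0 0 0"

```text
time: 4.42
ee_pos: [0.5648, -0.1276, 0.0936]
ee_rot: [-0.0, 1.0, -0.001, -0.001]
force: [0.0, 0.7, 0.4]
grip_width: 0.0425
```

```bash
python3 - <<'E'
from h import *
s=get_state();print(s["ee_pos"],s["force"])
a=camera("side")[:,:,::-1];
for n in("jaw_grip","sliding_jaw"): print(n,[(np.round(d["position"],3).tolist(),round(d["score"],2)) for d in pinpoint("side",n)[:3]])
b=camera("top")[:,:,::-1]
cv2.imwrite("pics/c3.png",np.hstack([cv2.resize(a[130:250,200:300],None,fx=4,fy=4,interpolation=2),cv2.resize(b[140:260,210:310],None,fx=4,fy=4,interpolation=2)]))
E
```

```text
[ 0.56476444 -0.12762041  0.09360385] [0.00184936 0.69015497 0.41119175]
jaw_grip [([0.476, -0.67, 0.062], 0.64), ([0.566, -0.128, 0.067], 0.51)]
sliding_jaw [([0.481, -0.636, 0.012], 0.58), ([0.559, -0.372, -0.002], 0.54), ([0.566, -0.092, 0.011], 0.49)]
```

View pics/c3.png

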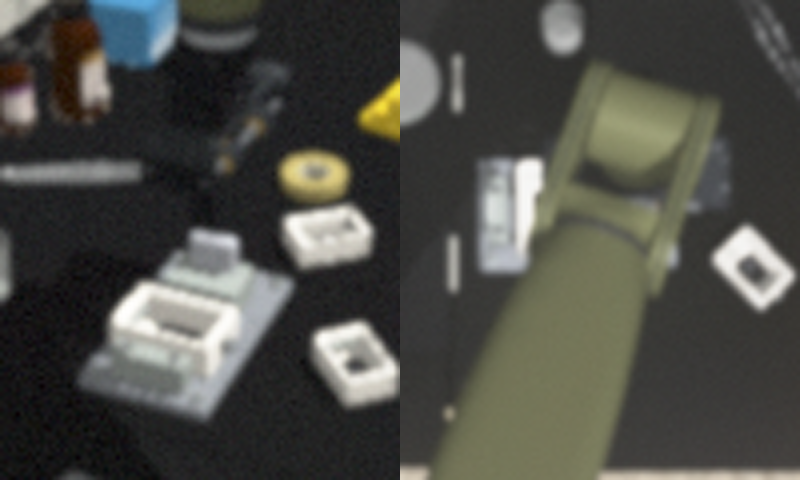

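The fin (side crop about (215,250)) lies under the gripper, with the open housing just ahead of it. The estimate still agrees, so I'll descend and grip.

Call:
carry_out --pt "0.55 0 0 15 0 0 0" --pt "0.55 0 0 15 0 0 0" --pt "0.55 0 0 13 0 0 0" --pt "0.55 0 0 0 0 0 0" --pt "0.55 0 0 0 0 0 0"

```text
time: 5.03
ee_pos: [0.5655, -0.1267, 0.0518]
ee_rot: [-0.0, 1.0, -0.0, -0.0]
force: [0.3, -0.1, -0.4]
grip_width: 0.0427
```

Call:
carry_out --pt "0.8 0 0 0 0 0 0" --pt "1 0 0 0 0 0 0" --pt "1 0 0 0 0 0 0" --pt "1 0 0 0 0 0 0" --pt "1 0 0 0 0 0 0" --pt "1 0 0 0 0 0 0" --grip_force 40

```text
time: 5.53
ee_pos: [0.5658, -0.127, 0.0522]
ee_rot: [0.0, 1.0, 0.001, 0.0]
force: [-0.5, -1.1, 2.1]
grip_width: 0.0139
```

Call:
carry_out --pt "1 0 -2 0 0 0 0" --pt "1 0 -3 0 0 0 0" --pt "1 0 -3 0 0 0 0" --pt "1 0 -3 0 0 0 0" --pt "1 0 -3 0 0 0 0" --pt "1 0 -3 0 0 0 0" --pt "1 0 -3 0 0 0 0" --pt "1 0 -3 0 0 0 0" --pt "1 0 -2 0 0 0 0" --pt "1 0 0 0 0 0 0"

```text
time: 6.37
ee_pos: [0.5652, -0.1018, 0.0522]
ee_rot: [0.001, 1.0, 0.0, -0.001]
force: [-4.0, -4.8, 5.4]
grip_width: 0.0138
```

Call:
carry_out --pt "1 0 -1 0 0 0 0" --pt "1 0 -1 0 0 0 0" --pt "1 0 -1 0 0 0 0" --pt "1 0 -1 0 0 0 0" --pt "1 0 0 0 0 0 0"

```text
time: 6.78
ee_pos: [0.565, -0.0982, 0.0522]
ee_rot: [0.001, 1.0, 0.0, -0.001]
force: [-4.5, -5.2, 5.0]
grip_width: 0.0139
```

Call:
carry_out --pt "1 0 -1 0 0 0 0" --pt "1 0 -1 0 0 0 0" --pt "1 0 -1 0 0 0 0" --pt "1 0 0 0 0 0 0"

```text
time: 7.12
ee_pos: [0.5649, -0.0953, 0.0522]
ee_rot: [0.001, 1.0, 0.0, -0.001]
force: [-5.6, -6.2, 4.7]
grip_width: 0.0139
```

Call:
carry_out --pt "1 0 0 0 0 0 0"

```text
time: 7.2
ee_pos: [0.5649, -0.0953, 0.0522]
ee_rot: [0.001, 1.0, 0.0, -0.001]
force: [-4.9, -5.6, 6.3]
grip_width: 0.0141
```

Call:
carry_out --pt "1 0 -1 0 0 0 0" --pt "1 0 -1 0 0 0 0" --pt "1 0 0 0 0 0 0"

```text
time: 7.45
ee_pos: [0.565, -0.0953, 0.0522]
ee_rot: [0.003, 1.0, 0.001, -0.001]
force: [-5.4, -14.1, 5.1]
grip_width: 0.0139
```

Call:
carry_out --pt "1 0 -1 0 0 0 0" --pt "1 0 -1 0 0 0 0" --pt "1 0 0 0 0 0 0"

```text
time: 7.7
ee_pos: [0.565, -0.0953, 0.0522]
ee_rot: [0.005, 1.0, 0.001, -0.001]
force: [-5.6, -19.8, 2.6]
grip_width: 0.0142
```

Call:
carry_out --pt "1 0 0 0 0 0 0" --pt "1 0 0 0 0 0 0" --pt "1 0 0 0 0 0 0" --pt "1 0 0 0 0 0 0"

```text
time: 8.03
ee_pos: [0.565, -0.0953, 0.0522]
ee_rot: [0.005, 1.0, 0.001, -0.001]
force: [-5.5, -20.1, 3.2]
grip_width: 0.0137
```

Call:
carry_out --pt "1 0 2 0 0 0 0" --pt "1 0 1 0 0 0 0" --pt "0.85 0 0 0 0 0 0" --pt "0.6 0 0 0 0 0 0" --pt "0.6 0 0 0 0 0 0" --pt "0.6 0 0 0 0 0 0"

```text
time: 8.53
ee_pos: [0.5653, -0.0927, 0.0511]
ee_rot: [-0.001, 1.0, -0.001, -0.0]
force: [-0.2, 0.1, -0.9]
grip_width: 0.029
```

Call:
carry_out --pt "0.6 0 0 15 0 0 0"

```text
time: 8.62
ee_pos: [0.5685, -0.0937, 0.0411]
ee_rot: [0.0, 1.0, -0.0, 0.003]
force: [-36.0, -2.2, 135.9]
grip_width: 0.0344
```

I made a sign error: tool +z points down, so that row pressed the fingers into the jaw top instead of lifting. I'll raise now.

Call:
carry_out --pt "0.6 0 0 -15 0 0 0" --pt "0.6 0 0 -20 0 0 0" --pt "0.6 0 0 -30 0 0 0" --pt "0.6 0 0 -35 0 0 0" --pt "0.6 0 0 -35 0 0 0" --pt "0.6 0 0 -30 0 0 0" --pt "0.6 0 0 -10 0 0 0" --pt "0.6 0 0 0 0 0 0"

```text
time: 9.28
ee_pos: [0.5675, -0.0934, 0.2154]
ee_rot: [0.0, 1.0, -0.0, 0.003]
force: [0.2, 0.4, 0.4]
grip_width: 0.0384
```

```bash
python3 - <<'E'
from h import *
s=get_state();print(s["time"],s["ee_pos"],s["force"],s["torque"])
for c in("side","top"):
    a=camera(c)[:,:,::-1]
    if c=="side": cv2.imwrite("pics/c4.png",cv2.resize(a[160:290,180:310],None,fx=4,fy=4,interpolation=2))
    for n in("jaw_grip","sliding_jaw","housing","housing_rim","fixed_jaw","cover","cover_grip"): print(c,n,[(np.round(d["position"],3).tolist(),round(d["score"],2)) for d in pinpoint(c,n)[:3]])
    for n in ("cover",):
        for d in trace(c,n)[:2]:
            v,u=np.nonzero(d["region"]); r=cv2.minAreaRect((back(c,np.c_[u,v],.03)[:,:2]*1000).astype(np.float32));print(r)
E
```

```text
9.2833 [ 0.5675199  -0.09344188  0.2153609 ] [0.19906118 0.38516311 0.42568053] [ 0.00948225  0.01223185 -0.0049684 ]
side jaw_grip [([0.479, -0.67, 0.062], 0.81), ([0.563, -0.098, 0.068], 0.68)]
side sliding_jaw [([0.564, -0.061, 0.009], 0.7), ([0.479, -0.636, 0.013], 0.64)]
side housing [([0.563, -0.031, 0.013], 0.78), ([0.409, -0.082, -0.002], 0.72), ([0.506, -0.262, 0.002], 0.7)]
side housing_rim [([0.407, -0.086, 0.025], 0.72), ([0.562, -0.028, 0.048], 0.7), ([0.505, -0.263, 0.027], 0.56)]
side fixed_jaw [([0.496, -0.527, 0.012], 0.71), ([0.567, 0.003, 0.01], 0.69), ([0.567, -0.032, 0.015], 0.45)]
side cover [([0.515, 0.203, -0.002], 0.69)]
side cover_grip [([0.516, 0.201, 0.057], 0.83)]
((515.41455078125, 202.434326171875), (76.55348205566406, 97.55152893066406), 83.85952758789062)
top jaw_grip [([0.478, -0.673, 0.066], 0.74), ([0.564, -0.091, 0.064], 0.41)]
top sliding_jaw [([0.482, -0.63, 0.012], 0.81), ([0.563, -0.06, 0.01], 0.59)]
top housing [([0.405, -0.082, 0.003], 0.59), ([0.504, -0.262, 0.002], 0.57)]
top housing_rim [([0.407, -0.082, 0.03], 0.57)]
top fixed_jaw [([0.496, -0.526, 0.008], 0.61)]
top cover []
top cover_grip [([0.512, 0.204, 0.057], 0.67)]
((782.5888671875, -55.416141510009766), (27.651819229125977, 39.64939880371094), 0.29737550020217896)
((515.1871948242188, 199.6798095703125), (69.07090759277344, 100.92696380615234), 79.5818099975586)
```

View pics/c4.png

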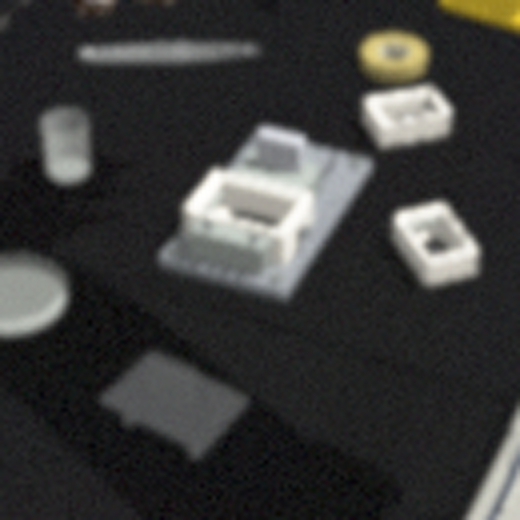

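```bash
cat > fit.py <<'E'
from h import *
from scipy.optimize import minimize
def boxes_mask(c,bs,p,yaw,S=4):
    m=np.zeros((384*S,512*S),np.uint8); Rz=R.from_euler('z',yaw)
    for lo,hi in bs:
        C=np.array([[x,y,z] for x in(lo[0],hi[0]) for y in(lo[1],hi[1]) for z in(lo[2],hi[2])])
        uv=proj(c,Rz.apply(C)+p); h=cv2.convexHull(((uv+.5)*S).astype(np.float32)).round().astype(np.int32)
        cv2.fillConvexPoly(m,h,1)
    return cv2.resize(m.astype(np.float32),(512,384),interpolation=cv2.INTER_AREA)
def fit(ms,bs,p0,yaw0,z):
    f=lambda v:sum(np.abs(boxes_mask(c,bs,[v[0]/1e3,v[1]/1e3,z],v[2]/57.3)-m).sum() for c,m in ms)
    r=minimize(f,[p0[0]*1e3,p0[1]*1e3,yaw0],method="Nelder-Mead",options=dict(initial_simplex=np.array([[p0[0]*1e3+a,p0[1]*1e3+b,yaw0+d] for a,b,d in((0,0,0),(6,0,0),(0,6,0),(0,0,6))])))
    return r.x.round(2),round(r.fun,1),[round(float(m.sum())) for _,m in ms]
H=[((-.048,-.032,0),(.048,.032,.034))]
C=[((-.048,-.032,.026),(.048,.032,.03)),((-.022,-.007,.03),(.022,.007,.064)),((-.033,-.022,0),(-.027,.022,.026)),((.027,-.022,0),(.033,.022,.026))]
F=[((-.06,-.105,0),(.06,.105,.012)),((-.035,.075,.012),(.035,.095,.042))]
def best(c,n,uv):
    o=[d for d in trace(c,n) if d["region"].any()]
    for d in o:
        v,u=np.nonzero(d["region"])
        if np.hypot(u.mean()-uv[0],v.mean()-uv[1])<15: return d["region"].astype(np.float32)
E
python3 - <<'E'
from fit import *
M={}
for c in("side","top"):
    camera(c)
    for n,z in(("housing",(.564,-.028,.03)),("cover",(.514,.202,.03)),("fixture",(.565,-.072,.02))):
        m=best(c,n,proj(c,z)[0]); print(c,n,None if m is None else m.sum())
        if m is not None: M[c,n]=m
for n,b,p,y,z in(("housing",H,(.564,-.028),0,.012),("cover",C,(.514,.202),-10,0),("fixture",F,(.565,-.072),0,0)):
    for cs in(("side",),("top",),("side","top")):
        ms=[(c,M[c,n]) for c in cs if (c,n) in M]
        if len(ms)==len(cs): print(n,cs,fit(ms,b,p,y,z))
E
```

```text
side housing 376.0
side cover 491.0
side fixture 921.0
top housing None
top cover 340.0
top fixture 206.0
housing ('side',) (array([566.78, -34.68,   1.83]), np.float64(176.6), [376])
cover ('side',) (array([518.02, 200.15,  -6.89]), np.float64(47.9), [491])
cover ('top',) (array([515.74, 201.1 ,  -8.06]), np.float64(23.2), [340])
cover ('side', 'top') (array([517.04, 200.7 ,  -8.64]), np.float64(76.7), [491, 340])
fixture ('side',) (array([567.13, -73.5 ,   1.48]), np.float64(423.9), [921])
fixture ('top',) (array([565., -72.,   0.]), np.float64(1149.1), [206])
fixture ('side', 'top') (array([567.29, -72.83,   1.78]), np.float64(1569.4), [921, 206])
```

Call:
carry_out --pt "0.5 -5 -20 0 0 0 0" --pt "0.5 -5 -30 0 0 0 0" --pt "0.5 -5 -35 0 0 0 0" --pt "0.5 -5 -35 0 0 0 0" --pt "0.5 -5 -35 0 0 0 0" --pt "0.5 -5 -35 0 0 0 0" --pt "0.5 -5 -35 0 0 0 0" --pt "0.5 -5 -35 0 0 0 0" --pt "0.5 -5 -25 0 0 0 0" --pt "0.5 -7 -10 0 0 0 0"

```text
time: 11.42
ee_pos: [0.5131, 0.2042, 0.2118]
ee_rot: [-0.0, 1.0, 0.001, 0.0]
force: [0.2, -0.3, -0.7]
grip_width: 0.0478
```

Call:
carry_out --pt "0.5 0 0 20 0 0 4.5" --pt "0.5 0 0 30 0 0 4.5" --pt "0.5 0 0 30 0 0 0" --pt "0.5 0 0 20 0 0 0" --pt "0.5 0 0 0 0 0 0" --pt "0.5 0 0 0 0 0 0"

```text
time: 11.92
ee_pos: [0.5128, 0.2006, 0.1107]
ee_rot: [0.001, 0.997, -0.079, -0.001]
force: [0.3, 0.7, 0.5]
grip_width: 0.0477
```

```bash
python3 - <<'E'
from fit import *
s=get_state();print(s["time"],s["ee_pos"],s["ee_rot"],s["force"],s["grip_width"])
for c in("side","top"):
    a=camera(c)[:,:,::-1]
    if c=="top": cv2.imwrite("pics/c6.png",cv2.resize(a[160:230,170:300],None,fx=5,fy=5,interpolation=2))
    else: cv2.imwrite("pics/c5.png",cv2.resize(a[170:300,170:300],None,fx=4,fy=4,interpolation=2))
    for n in("cover_grip","housing_rim","housing","fixed_jaw","sliding_jaw","fixture"): print(c,n,[(np.round(d["position"],3).tolist(),round(d["score"],2)) for d in pinpoint(c,n)[:3]])
    m=best(c,"housing",proj(c,(.564,-.028,.03))[0])
    if m is not None: print(m.sum(),fit([(c,m)],H,(.564,-.028),0,.012))
    m=best(c,"fixture",proj(c,(.565,-.072,.02))[0])
    if m is not None: print(m.sum(),fit([(c,m)],F,(.565,-.072),0,0))
E
```

```text
11.9167 [0.51279766 0.20059008 0.11066362] [ 5.82694698e-04  9.96884796e-01 -7.88589601e-02 -1.27638926e-03] [0.25897967 0.67545327 0.45576905] 0.04771005306014969
side cover_grip [([0.52, 0.202, 0.058], 0.6)]
side housing_rim [([0.562, -0.028, 0.046], 0.56), ([0.413, -0.083, 0.025], 0.51), ([0.504, -0.264, 0.028], 0.47)]
side housing [([0.566, -0.031, 0.011], 0.63), ([0.511, -0.259, 0.004], 0.62), ([0.408, -0.084, -0.001], 0.61)]
side fixed_jaw [([0.566, 0.004, 0.01], 0.72), ([0.494, -0.522, 0.014], 0.59)]
side sliding_jaw [([0.564, -0.063, 0.014], 0.57), ([0.479, -0.639, 0.013], 0.57)]
side fixture [([0.569, -0.072, -0.003], 0.77), ([0.486, -0.598, 0.001], 0.61), ([0.771, -0.056, -0.002], 0.61)]
189.0 (array([560.06, -31.79,  25.1 ]), np.float64(330.0), [189])
662.0 (array([ 5.6374e+02, -7.7770e+01, -5.5000e-01]), np.float64(647.1), [662])
top cover_grip [([0.562, -0.032, 0.012], 0.73), ([0.51, 0.201, 0.057], 0.38)]
top housing_rim [([0.507, -0.258, 0.024], 0.74), ([0.566, -0.031, 0.043], 0.61), ([0.409, -0.085, 0.029], 0.49)]
top housing [([0.507, -0.262, 0.0], 0.76), ([0.564, -0.029, 0.011], 0.73), ([0.406, -0.083, -0.001], 0.56)]
top fixed_jaw [([0.498, -0.527, 0.013], 0.51), ([0.56, 0.005, 0.011], 0.38)]
top sliding_jaw [([0.562, -0.06, 0.011], 0.57), ([0.481, -0.629, 0.013], 0.56), ([0.565, -0.095, 0.066], 0.3)]
top fixture [([0.566, -0.069, -0.004], 0.73), ([0.489, -0.599, -0.003], 0.7)]
306.0 (array([563.88, -29.48,   3.62]), np.float64(56.5), [306])
955.0 (array([565.14, -71.01,   1.3 ]), np.float64(440.6), [955])
```

View pics/c5.png

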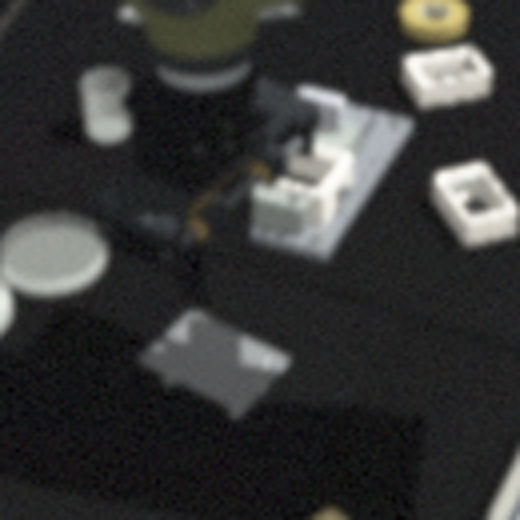

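View pics/c6.png

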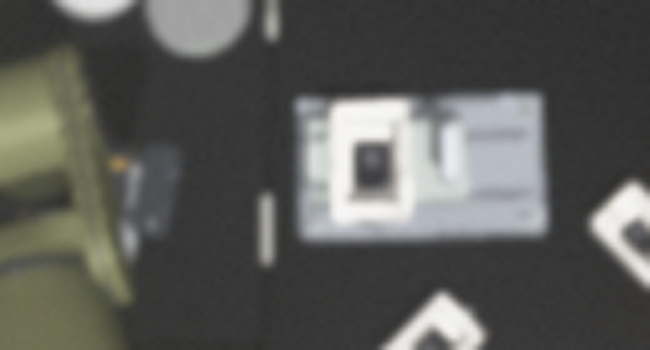

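Call:
carry_out --pt "0.5 2 -1 15 0 0 0" --pt "0.5 0 0 20 0 0 0" --pt "0.5 0 0 20 0 0 0" --pt "0.5 0 0 15 0 0 0" --pt "0.5 0 0 6 0 0 0" --pt "0.5 0 0 0 0 0 0" --pt "0.5 0 0 0 0 0 0"

```text
time: 13.4
ee_pos: [0.516, 0.202, 0.0359]
ee_rot: [-0.0, 0.997, -0.079, 0.0]
force: [0.3, 0.7, 0.7]
grip_width: 0.0475
```

Call:
carry_out --pt "0.7 0 0 0 0 0 0" --pt "0.8 0 0 0 0 0 0" --pt "1 0 0 0 0 0 0" --pt "1 0 0 0 0 0 0" --pt "1 0 0 0 0 0 0" --pt "1 0 0 0 0 0 0" --pt "1 0 0 0 0 0 0" --grip_force 40

```text
time: 13.98
ee_pos: [0.5159, 0.202, 0.0359]
ee_rot: [-0.0, 0.997, -0.079, 0.0]
force: [-0.2, 0.1, 0.7]
grip_width: 0.0139
```

Call:
carry_out --pt "1 0 0 -10 0 0 0" --pt "1 0 0 -25 0 0 0" --pt "1 0 0 -30 0 0 -3.5" --pt "1 0 0 -30 0 0 -3.5" --pt "1 0 0 -10 0 0 -3" --pt "1 0 0 0 0 0 0" --pt "1 0 0 0 0 0 0"

```text
time: 14.57
ee_pos: [0.5161, 0.2021, 0.1415]
ee_rot: [-0.0, 1.0, 0.008, 0.001]
force: [-0.3, 0.2, -1.6]
grip_width: 0.0137
```

```bash
python3 - <<'E'
from fit import *
s=get_state();p=s["ee_pos"];print(s["time"],p,s["ee_rot"],s["force"],s["grip_width"])
for c in("side","top"):
    a=camera(c)[:,:,::-1]
    if c=="side": cv2.imwrite("pics/c7.png",cv2.resize(a[150:300,150:300],None,fx=4,fy=4,interpolation=2))
    for n in("cover_grip","cover"): print(c,n,[(np.round(d["position"],3).tolist(),round(d["score"],2)) for d in pinpoint(c,n)[:3]])
    m=best(c,"cover",proj(c,p)[0])
    if m is not None: print(c,m.sum(),fit([(c,m)],C,p,1,p[2]-.036))
E
```

```text
14.5667 [0.51607027 0.20207153 0.14152648] [-2.03867215e-04  9.99968439e-01  7.90520658e-03  7.66473419e-04] [-0.30553045  0.20581765 -1.55199632] 0.013680803512569124
side cover_grip [([0.563, -0.058, 0.012], 0.68), ([0.52, 0.202, 0.162], 0.67), ([0.563, -0.097, 0.068], 0.23)]
side cover [([0.52, 0.204, 0.106], 0.76), ([0.563, -0.058, 0.013], 0.4)]
side 422.0 (array([517.12, 201.46,   1.07]), np.float64(167.1), [422])
top cover_grip [([0.512, 0.204, 0.158], 0.54)]
top cover [([0.51, 0.2, 0.1], 0.37)]
```

View pics/c7.png

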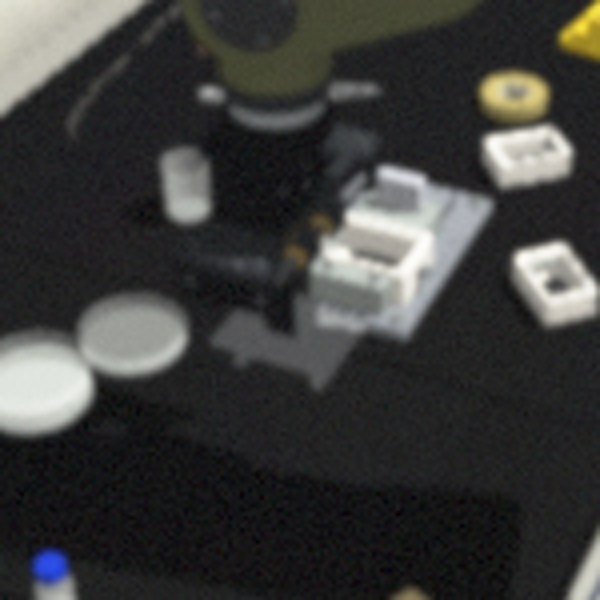

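Call:
carry_out --pt "1 3 15 0 0 0 0" --pt "1 5 25 0 0 0 0" --pt "1 5 28 0 0 0 0" --pt "1 5 28 0 0 0 0" --pt "1 5 28 0 0 0 0" --pt "1 5 28 0 0 0 0" --pt "1 5 28 0 0 0 0" --pt "1 5 25 0 0 0 0" --pt "1 5 16 0 0 0 0" --pt "1 2 10 0 0 0 0"

```text
time: 15.8
ee_pos: [0.565, -0.0301, 0.1404]
ee_rot: [0.0, 1.0, 0.008, -0.0]
force: [-0.6, 0.3, -1.0]
grip_width: 0.0141
```

Call:
carry_out --pt "1 0 0 15 0 0 0" --pt "1 0 0 20 0 0 0" --pt "1 0 0 15 0 0 0" --pt "1 0 0 0 0 0 0" --pt "1 0 0 0 0 0 0"

```text
time: 16.22
ee_pos: [0.5638, -0.0277, 0.0896]
ee_rot: [-0.0, 1.0, 0.009, -0.001]
force: [-0.6, -0.7, -0.3]
grip_width: 0.014
```

```bash
python3 - <<'E'
from fit import *
s=get_state();p=s["ee_pos"];print(s["time"],p,s["ee_rot"],s["force"],s["grip_width"])
for c in("side","top"):
    a=camera(c)[:,:,::-1]
    cv2.imwrite(f"pics/c8{c}.png",cv2.resize(a[150:250,180:310] if c=="side" else a[140:240,180:310],None,fx=6,fy=6,interpolation=2))
    for n in("cover_grip","cover","housing","housing_rim"): print(c,n,[(np.round(d["position"],3).tolist(),round(d["score"],2)) for d in pinpoint(c,n)[:3]])
E
```

```text
16.2167 [ 0.56379948 -0.02773217  0.08956346] [-2.77957971e-04  9.99960869e-01  8.73902014e-03 -1.34615143e-03] [-0.60559949 -0.73236011 -0.28227151] 0.013992771040842105
side cover_grip [([0.566, -0.026, 0.111], 0.87)]
side cover [([0.563, -0.028, 0.05], 0.73)]
side housing [([0.566, -0.033, 0.013], 0.83), ([0.407, -0.083, 0.001], 0.74), ([0.51, -0.257, 0.002], 0.65)]
side housing_rim [([0.41, -0.086, 0.025], 0.77), ([0.507, -0.262, 0.025], 0.74), ([0.563, -0.027, 0.046], 0.59)]
top cover_grip [([0.597, 0.399, 0.001], 0.62)]
top cover []
top housing [([0.406, -0.082, 0.0], 0.67), ([0.508, -0.259, -0.0], 0.65), ([0.558, -0.368, -0.002], 0.45)]
top housing_rim [([0.509, -0.26, 0.027], 0.77), ([0.406, -0.081, 0.028], 0.76)]
```

View pics/c8side.png

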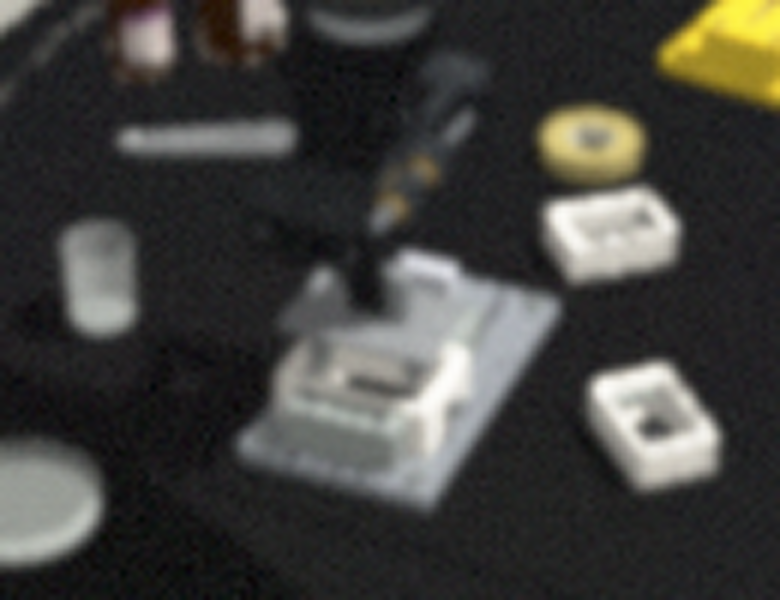

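Call:
carry_out --pt "1 0 0 3 0 0 0" --pt "1 0 0 3 0 0 0" --pt "1 0 0 3 0 0 0" --pt "1 0 0 3 0 0 0" --pt "1 0 0 0 0 0 0" --pt "1 0 0 0 0 0 0"

```text
time: 17.22
ee_pos: [0.5644, -0.0282, 0.0781]
ee_rot: [-0.0, 1.0, 0.009, -0.0]
force: [0.4, -0.4, 0.1]
grip_width: 0.0139
```

Call:
carry_out --pt "1 0 0 2 0 0 0" --pt "1 0 0 2 0 0 0" --pt "1 0 0 1 0 0 0" --pt "1 0 0 0 0 0 0"

```text
time: 17.55
ee_pos: [0.5645, -0.0282, 0.0733]
ee_rot: [-0.0, 1.0, 0.009, -0.0]
force: [-0.3, -0.7, -0.5]
grip_width: 0.0139
```

Feet are about 9 mm inside the mouth without side force. I'll press on to the catches.

Call:
carry_out --pt "1 0 0 1.5 0 0 0" --pt "1 0 0 1.5 0 0 0" --pt "1 0 0 1.5 0 0 0" --pt "1 0 0 0 0 0 0"

```text
time: 17.88
ee_pos: [0.5651, -0.0282, 0.0695]
ee_rot: [0.0, 1.0, 0.009, 0.0]
force: [-0.3, 0.2, 1.3]
grip_width: 0.0141
```

Call:
carry_out --pt "1 0 0 1.5 0 0 0" --pt "1 0 0 1.5 0 0 0" --pt "1 0 0 0 0 0 0"

```text
time: 18.13
ee_pos: [0.5657, -0.0284, 0.0677]
ee_rot: [0.0, 1.0, 0.009, 0.001]
force: [-1.0, 1.1, 5.6]
grip_width: 0.0136
```

Call:
carry_out --pt "1 0 0 1.5 0 0 0" --pt "1 0 0 1.5 0 0 0" --pt "1 0 0 0 0 0 0"

```text
time: 18.38
ee_pos: [0.5652, -0.0284, 0.0639]
ee_rot: [0.0, 1.0, 0.009, 0.001]
force: [0.4, -0.1, 2.7]
grip_width: 0.0135
```

Call:
carry_out --pt "1 0 0 1.5 0 0 0" --pt "1 0 0 1.5 0 0 0" --pt "1 0 0 1.5 0 0 0" --pt "1 0 0 0 0 0 0"

```text
time: 18.72
ee_pos: [0.5637, -0.0281, 0.0569]
ee_rot: [-0.0, 1.0, 0.009, -0.001]
force: [1.0, -1.3, -4.8]
grip_width: 0.0138
```

Call:
carry_out --pt "1 0 0 1.5 0 0 0" --pt "1 0 0 1.5 0 0 0" --pt "1 0 0 1 0 0 0" --pt "1 0 0 0 0 0 0"

```text
time: 19.05
ee_pos: [0.5643, -0.0281, 0.0559]
ee_rot: [-0.0, 1.0, 0.009, -0.001]
force: [-5.2, 0.6, 7.1]
grip_width: 0.014
```

Call:
carry_out --pt "1 0 0 1 0 0 0" --pt "1 0 0 1 0 0 0" --pt "1 0 0 0 0 0 0"

```text
time: 19.3
ee_pos: [0.5644, -0.0281, 0.0559]
ee_rot: [-0.0, 1.0, 0.009, -0.001]
force: [-11.8, 1.2, 17.4]
grip_width: 0.0137
```

Call:
carry_out --pt "1 0 0 0 0 0 0" --pt "1 0 0 0 0 0 0" --pt "1 0 0 0 0 0 0" --pt "1 0 0 0 0 0 0" --pt "1 0 0 0 0 0 0"

```text
time: 19.72
ee_pos: [0.5644, -0.0281, 0.0559]
ee_rot: [-0.0, 1.0, 0.009, -0.001]
force: [-11.1, 1.8, 17.2]
grip_width: 0.0138
```

```bash
python3 - <<'E'
from fit import *
s=get_state();print(s["time"],s["ee_pos"],s["force"],s["grip_width"])
for c in("side","top"):
    a=camera(c)[:,:,::-1]
    if c=="side": cv2.imwrite("pics/c9.png",cv2.resize(a[150:250,180:310],None,fx=6,fy=6,interpolation=2))
    for n in("cover","housing","sliding_jaw","tape_roll","beaker_50","weight_100","vial_1"): print(c,n,[(np.round(d["position"],3).tolist(),round(d["score"],2)) for d in pinpoint(c,n)[:2]])
E
```

```text
19.7167 [ 0.56436119 -0.02809039  0.05585302] [-11.07586706   1.82772799  17.18727173] 0.013785382813473107
side cover [([0.568, -0.026, 0.019], 0.6), ([0.565, -0.029, 0.009], 0.31)]
side housing [([0.408, -0.083, 0.001], 0.87), ([0.509, -0.259, 0.001], 0.81)]
side sliding_jaw [([0.48, -0.635, 0.012], 0.62), ([0.564, -0.057, 0.011], 0.57)]
side tape_roll [([0.56, -0.37, -0.0], 0.69)]
side beaker_50 [([0.773, -0.056, -0.006], 0.49), ([0.591, 0.401, 0.0], 0.45)]
side weight_100 [([0.366, 0.311, -0.005], 0.66)]
side vial_1 [([0.595, 0.401, 0.0], 0.54)]
top cover []
top housing [([0.407, -0.083, 0.0], 0.63), ([0.508, -0.259, -0.003], 0.45)]
top sliding_jaw [([0.48, -0.634, 0.011], 0.67), ([0.562, -0.06, 0.011], 0.57)]
top tape_roll [([0.561, -0.368, 0.001], 0.47), ([0.366, 0.314, 0.004], 0.37)]
top beaker_50 [([0.769, -0.051, 0.003], 0.62)]
top weight_100 [([0.367, 0.312, 0.003], 0.47)]
top vial_1 [([0.562, -0.096, 0.064], 0.62), ([0.593, 0.397, -0.0], 0.54)]
```

View pics/c9.png

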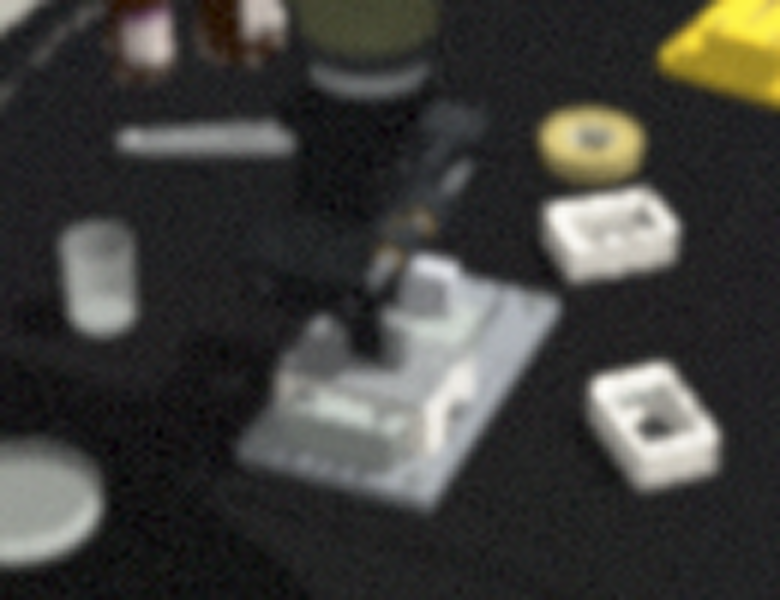

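The cover's plate (crop about (370,370)) sits flush on the rim, the jaw is shut, and the bystanders are where they were. Handing in.

```bash
python3 -c "
from bench import *
print(close_job()); s=get_state(); print(s['time'],s['ee_pos'],s['force'])"
```

```text
the job is handed in; nothing more can be done
None
the job is handed in; nothing more can be done
```

The jaw is shut and the cover is snapped on, but one of my moves probably broke the 120 N wrist-force limit, so the run may be judged failed.

**What went wrong:** After letting go of the jaw fin I sent one row with the wrong z sign. It drove the fingers about 10 mm down onto the jaw top instead of lifting them. At the end of that row (t = 8.6 s) the force read about 136 N up and 36 N sideways. I lifted straight away, and the later pictures showed nothing displaced.

**What I did:**
- **Clamping:** I slid the grey fixture's jaw shut on the housing and held about 20 N against the stop. The housing stopped moving at the expected place.
- **Cover:** I gripped it by the rib and pressed it into the housing. Resistance began 14 mm above the seat, as described. The highest force I saw between rows was about 6 N, then it dropped and the cover ran down to the rim.

**Last checks:**
- **Height:** the tool stood at z = 55.9 mm, against 56 mm expected for a seated cover.
- **Force and grip:** I was pressing down with about 17 N, with a side force of about 11 N in x. The rib was held with the grip set at 40 N.
- **Pictures:** the side view shows the plate flush and the jaw still shut. The tape, beaker, weight and vial stand within measurement error of where they started.
- **Disagreement:** the networks put the cover's foot at 19 mm in one reading and 9 mm in another; seated is 20 mm. I trusted the tool height, which agrees with the first. The top camera could not see the cover at the end.

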